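# Take the boiled egg out of a twist-lock steam cooker

## Task

The egg in the little steam cooker is done: lift the wet clear lid off by its knob, set it down gently so that it sits fully inside the round grey drip tray, and let go of it. Then take the egg dish by its arched black handle, turn it a quarter turn anticlockwise (seen from above) in the cooker to free its lugs, and lift it straight up until it is a good hand's breadth (10 cm) above its seat. Keep the dish level and the egg in its middle all the while without touching the egg, leave the shaker, jar and cup beside it alone, and finish still gripping the dish in the air, quite still and level.

Things in the scene. Friction and masses are not known exactly. Their poses are not given: they have to be found in the camera images.
- cooker: Round white egg cooker, 148 mm across, fixed; origin at the centre of its underside, z up. Its shoulder, 50 mm up, carries the lid and the dish's rim; a dark bayonet collar on it (inside 112, outside 132 mm across, top 62 mm up) holds down the dish's two lugs. Red dots on the collar: locked lug places (cooker +x and -x); green dots: free places, 87 degrees anticlockwise. Switch on the -x side.
- dish: Shallow steel egg dish, loose, 140 g; origin on its axis at its rim's underside (50 mm above the worktop when seated), z up, x through its two lugs. Rim 106 mm across; lugs reach 60 mm out. Starts locked, its x along the cooker's x: lugs under the collar (play 2 mm up, 3 mm sideways). Free to lift once turned anticlockwise (+z) 73 degrees or more; stop at 100; turn 85 to 90. Clockwise is blocked.
- dish_grip (a point): Centre of the black grip on top of the dish's arched handle, on the dish's axis, 63 mm above its origin: a bar 50 mm long (dish y), 13 mm wide (dish x), 18 mm high (9 mm above and below this point). Pinch it across its width from above, fingers closing along dish x. 19 mm of air lie between its underside and the egg.
- dish_center (a point): Middle of the dish's hollow floor, on its axis, 9 mm below the dish's origin. The hollow is 92 mm across and 12 mm deep, rising gently from a flat 24 mm middle.
- egg: Brown egg, 57 mm long, 43 mm thick, 55 g, loose and free to roll, lying in the middle of the dish; origin at its centre, x along its length; its top is about 34 mm above the dish's origin.
- lid: Clear domed lid, 142 mm across, 120 g, loose on the cooker's shoulder, over the dish; origin at the centre of its lower edge, z up (50 mm above the worktop at first). Dome 81 mm high, black knob on top. It overlaps the collar by 12 mm (2.5 mm play), and the dish's handle reaches 72 mm up inside it: lift it straight up by 80 mm or more before moving sideways.
- lid_knob (a point): Point on the axis of the lid's black knob, 105 mm above the lid's origin; the knob is an upright cylinder 26 mm across, from 81 mm to 113 mm above the lid's origin, to be gripped from above.
- tray: Round grey drip tray, fixed to the worktop, 167 mm across and 20 mm high; origin at the centre of its underside. Its inside is a round well 149 mm across, 4 mm up, with upright walls to 13 mm, then flaring to 163 mm at the top: the lid (142 mm) goes in the right way up.
- tray_in (a point): Centre of the drip tray's inner floor, 4 mm above the worktop: the lid's origin comes here.
- salt_shaker: Salt shaker, 44 mm across, 90 mm high, origin at its underside; leave it alone.
- spice_jar: Spice jar with a dark cap, 41 mm across, 105 mm high, origin at its underside; leave it alone.
- red_cup: Red plastic mug, 69x94 mm, 72 mm high, origin at its underside; leave it alone.

How it is judged:
By the outcome, as a careful person would: the job done as asked, in the order asked, and still so for the second after the job is handed in, while the arm keeps its last pose, push and grip.
It also fails if it takes over 61 s, if anything falls off the work surface, if the arm or the gripper's body presses on something with over 40 N, if the wrist force passes 120 N, or if a joint passes its speed limit or range.

## Robot

A 7-joint arm with a two-finger parallel gripper is mounted at the origin on a cart in front of the work surface, level with it; the furniture and walls round the work are solid. World frame = base frame: x ahead of the robot, y to its left, z up, the work surface at z = 0. Lengths are in m, angles in degrees, forces in N, time in s.
With the tool pointing down it reaches from about 0.425 to 0.925 m from the base axis. Payload 6.8 kg.
Tool frame: the origin (TCP) lies midway between the tips of the shut fingers; the grasp point (between the pads) lies manip.grip_point_offset behind it (manip.grip_point_offset is the distance from the TCP to the grasp point, in m); z points along the fingers, y is the line along which they close (so a half turn about z gives the same grasp; the last joint's range is limited). The gripper opens to 88 mm and grips with 3 to 60 N. Pads are 20 mm wide; open, the fingers measure 115 mm over their backs; the gripper's body (75 mm by 178 mm) begins 61 mm behind the grasp point.
Start: joints at [-73.688, 27.33, 1.283, 89.118, -0.659, 63.558, -4.761], TCP at [0.258, 0.624, 0.223] pointing down, gripper open.
Joint ranges: [-169.35, 169.35], [-19.33, 120.38], [-80.79, 83.38], [13.8, 139.57], [-78.32, 258.32], [9.67, 109.79], [-169.56, 169.56]. Speed limits (degrees/s): [136.94, 136.94, 180, 180, 180, 180, 180].

## Interface

Orientations are given as [roll, pitch, yaw] about the fixed x, y, z axes, in that order (R = Rz(yaw) Ry(pitch) Rx(roll)).
In Python, from station import manip gives the robot as it stands.
- The arm moves only by the tool play_rows, never from a script. Its argument "plan" is text: rows parted by semicolons, each of 4 numbers parted by spaces: the shift along the tool's x, y, z in mm, then the turn about the tool's z in degrees. A call has 1 to 20 rows; each row shifts and turns the commanded pose from where the row before left it, along the tool's axes as they then stand; what a row does not reach is not made up. A row lasts 1/12 s, in which the tool goes at most 41.7 mm and 7.16 degrees, less where a joint would pass 70% of its speed; a pose out of reach is approached as far as the arm can. A call with a gripper value outside its range is refused whole. "jaw" is the closure, from 0 (fully open) to 1 (shut), set as the call begins (left out, the last holds). The fingers move at their own pace and stop on an object; the grip force is fixed at half the most. Time passes only in rows, so rows that do not move let the fingers close. It gives the time, the measured TCP pose, the force, the opening and the grip force at its end, in the units of the state.
- manip.get_obs(): the state, without advancing time (a new reading comes with each control period).
- manip.camera(name): name is "scene" or "top" or "wrist"; returns a dict with "pixels" (400x640x3 uint8, blue, green, red), "range_z" (400x640 float32, m along the optical axis (not along the pixel's ray), 0 where there is no reading), "fx", "fy", "cx", "cy" (pixels), "R" (3x3) and "t" (3): a world point X has camera coordinates R X + t; the wrist camera has in their place "tool_from_camera" (4x4, takes a point from camera to tool coordinates, whose origin is the TCP and whose axes are the flange's). Camera axes: x right, y down, z forward; pixel columns grow to the right and rows downward; lengths in m; the calibration is good to about 2 mm. A picture is of the moment at which its call begins: read the wrist's pose just before it.
- manip.sign_off(): hands the job in; it is judged then, once.
The state is a dict: "t": time; "joints": joint angles; "qd": joint speeds; "joint_torque": joint torques, N m; "tcp_pos": TCP position; "orientation": TCP orientation; "contact_force": force on the tool from outside, world axes, zero at the start; "torque": the same for the moment, N m; "opening": finger opening in m; "grip_force": force on a finger pad.
Only numpy, scipy, OpenCV 4.12 (cv2) and the standard library are available. Lean on these libraries where they do the work, as an engineer would, in place of code of your own. Each camera call takes 0.05 s, during which the arm holds its last target. There are 200 camera calls.

## Working session

There is one attempt and no reset: what is moved stays moved. The work goes in short steps, Python scripts to look and compute and a tool call to move; the robot and the scene stay as the last step left them, time stands still between calls to the robot, and variables do not carry over. Pictures are saved under pics/ and viewed, at most 11 in all, crops included, and the job is handed in when it is done.

Besides the shell and the picture viewer there is one more tool, called after "Call:" in YAML: its name, and indented under it one key for each argument. play_rows: Moves the arm, as the interface text tells. Its arguments: {"type":"object","properties":{"plan":{"type":"string"},"jaw":{"type":"number"}},"required":["plan"]}

```bash
mkdir -p pics; ls; cat > h.py <<'E'
import numpy as np, cv2
from station import manip
def ray(c,u,v):
    d=c['R'].T@np.array([(u-c['cx'])/c['fx'],(v-c['cy'])/c['fy'],1.]); o=-c['R'].T@c['t']; return o,d
def onplane(c,u,v,z):
    o,d=ray(c,u,v); return o+d*(z-o[2])/d[2]
E
python3 - <<'E'
from h import *
o=manip.get_obs(); print(o); print(manip.grip_point_offset)
for n in("top","scene"):
    c=manip.camera(n); cv2.imwrite(f'pics/{n}0.png',c['pixels']); np.savez(n+'0.npz',**c)
    print(n,-c['R'].T@c['t'],c['R'].round(2).tolist(),c['fx'])
E
```

```text
pics
{'t': 0.0, 'joints': array([-73.68682596,  27.37508171,   1.27915047,  89.17562057,
        -0.65783946,  63.55763617,  -4.76174058]), 'qd': array([ 0.0367934 , -0.00897801, -0.06580844, -0.02679001, -0.02241464,
       -0.06851402, -0.01208571]), 'joint_torque': array([-6.87570955e-04, -5.82869232e+01,  1.53421473e+00, -2.72612590e+01,
       -5.43726026e-02,  1.71171525e-02,  1.71431325e-04]), 'tcp_pos': array([0.25817285, 0.62304733, 0.22170963]), 'orientation': array([-1.79899318e+02,  8.01956763e-03,  1.57495165e+02]), 'contact_force': array([-0.19333785,  0.73395156, -0.24405865]), 'torque': array([-0.07334281, -0.01794566, -0.01043797]), 'grip_force': 0.0, 'opening': 0.08763851305177846}
0.0187
top [0.45333254 0.07613688 1.22339116] [[0.02, -1.0, -0.05], [-0.99, -0.01, -0.14], [0.14, 0.05, -0.99]] 400.92393958539486
scene [ 0.3136041  -0.46911639  0.86152863] [[0.9, -0.44, -0.0], [-0.34, -0.67, -0.66], [0.29, 0.59, -0.75]] 398.5639550946552
```

View pics/top0.png

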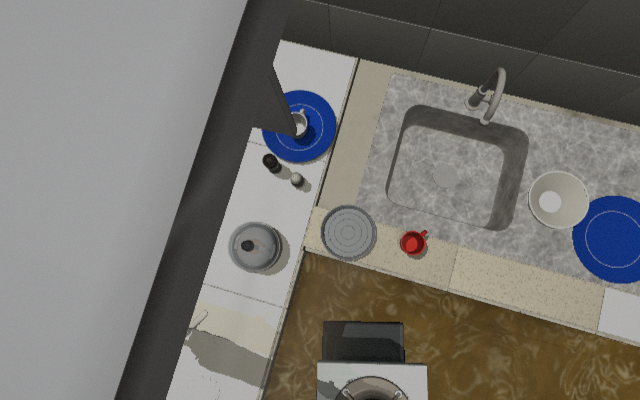

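View pics/scene0.png

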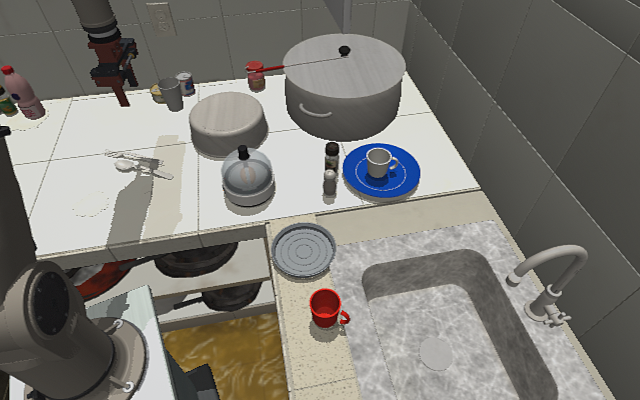

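The top view shows the lidded cooker at about (255,246) with its knob at (247,245), the tray at (349,232), the cup at (413,242), and the jar and shaker at (272,162) and (297,179). The scene view has the knob at (242,152), the tray at (304,250) and the shaker at (330,182). A wall cabinet hangs over the left side of the top view.

```bash
python3 - <<'E'
from h import *
T=dict(np.load('top0.npz'));S=dict(np.load('scene0.npz'))
def cloud(c):
    v,u=np.mgrid[0:400,0:640]; z=c['range_z']
    P=np.stack([(u-c['cx'])/c['fx']*z,(v-c['cy'])/c['fy']*z,z],-1)-c['t']
    P=P@c['R']; P[z==0]=np.nan; return P
PT,PS=cloud(T),cloud(S)
for n,P,pts in(("T",PT,[(247,245),(255,246),(349,232),(413,242),(272,162),(297,179),(210,200),(240,100),(285,110),(100,200),(290,220)]),("S",PS,[(242,152),(304,250),(330,172),(332,147),(228,115),(325,297)])):
    for u,v in pts: print(n,u,v,P[v,u].round(3))
# knob blobs
def two(a,b):
    A=[];B=[]
    for c,(u,v) in((T,a),(S,b)):
        o,d=ray(c,u,v); d/=np.linalg.norm(d); M=np.eye(3)-np.outer(d,d); A.append(M);B.append(M@o)
    x=np.linalg.solve(sum(A),sum(B)); return x
for n,c,(u,v) in(("T",T,(247,245)),("S",S,(242,152))):
    w=c['pixels'][v-16:v+17,u-16:u+17].max(2)<60
    k,l,s,ce=cv2.connectedComponentsWithStats(w.astype(np.uint8)); 
    for i in range(1,k): 
        if s[i,4]>8: print(n,ce[i]+[u-16,v-16],s[i])
# tray from height: points z .012-.025 near
for n,P in(("T",PT),("S",PS)):
    p=P[(P[...,2]>.015)&(P[...,2]<.03)]; 
    c0=P[232,349] if n=="T" else P[250,304]
    q=p[np.linalg.norm(p[:,:2]-c0[:2],axis=1)<.1]; 
    if len(q)>5:
        (cx,cy),r=cv2.minEnclosingCircle(q[:,:2].astype(np.float32)); print(n,'tray',cx,cy,r,len(q))
    q=P[(P[...,2]>.055)&(P[...,2]<.12)]; q=q[np.linalg.norm(q[:,:2]-PT[245,247,:2],axis=1)<.12]
    if len(q)>5: print(n,'lid',cv2.minEnclosingCircle(q[:,:2].astype(np.float32)),len(q))
cv2.imwrite('pics/crop.png',np.hstack([cv2.resize(T['pixels'][195:295,200:300],(400,400),interpolation=2),cv2.resize(S['pixels'][130:230,195:295],(400,400),interpolation=2)]))
E
```

```text
T 247 245 [0.481 0.34  0.163]
T 255 246 [0.48  0.327 0.128]
T 349 232 [ 0.53   0.069 -0.003]
T 413 242 [ 0.502 -0.123  0.004]
T 272 162 [0.721 0.292 0.106]
T 297 179 [0.676 0.221 0.087]
T 210 200 [0.462 0.098 1.161]
T 240 100 [0.478 0.093 1.163]
T 285 110 [0.678 0.173 0.632]
T 100 200 [0.461 0.112 1.168]
T 290 220 [ 0.564  0.251 -0.005]
S 242 152 [0.477 0.333 0.157]
S 304 250 [0.532 0.074 0.005]
S 330 172 [0.684 0.225 0.087]
S 332 147 [0.727 0.297 0.105]
S 228 115 [0.512 0.602 0.086]
S 325 297 [ 0.511 -0.087  0.043]
T [247.2970297  245.27722772] [ 10  12  13  10 101]
S [242.82706767 152.20300752] [ 12   9  11  15 133]
T tray 0.5284907221794128 0.07365485280752182 0.08341263979673386 366
T lid ((0.4804357886314392, 0.34520530700683594), 0.07126500457525253) 1155
S tray 0.5310706496238708 0.07279839366674423 0.08458758890628815 469
S lid ((0.4815346896648407, 0.3400577902793884), 0.07079275697469711) 1293
```

View pics/crop.png

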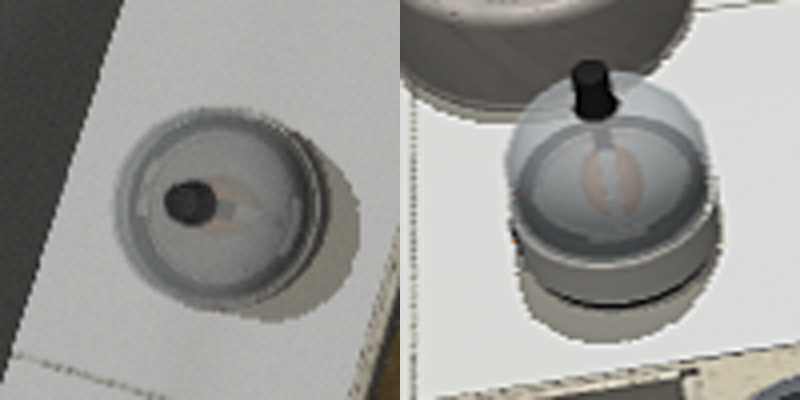

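The crop shows the black knob on the lid, with the egg and grey handle visible through the dome. A red dot sits at each side of the collar in the scene half, and the orange switch is at its lower left. First I'll check the object hanging overhead, then move.

```bash
python3 - <<'E'
from h import *
for n in("top","scene"):
    c=dict(np.load(n+'0.npz'));v,u=np.mgrid[0:400,0:640]; z=c['range_z']
    P=np.stack([(u-c['cx'])/c['fx']*z,(v-c['cy'])/c['fy']*z,z],-1)-c['t']; P=P@c['R']
    for lo,hi in((.2,.35),(.35,.5),(.5,.7),(.7,1.1)):
        m=(z>0)&(P[...,2]>lo)&(P[...,2]<hi)&(P[...,0]<.85)&(P[...,0]>.1)&(P[...,1]<.8)
        if m.sum()>5: print(n,lo,hi,m.sum(),P[m].min(0).round(2),P[m].max(0).round(2),'px',u[m].min(),u[m].max(),v[m].min(),v[m].max())
E
```

```text
top 0.2 0.35 206 [ 0.81 -0.3   0.2 ] [ 0.85 -0.27  0.27] px 483 500 95 122
top 0.5 0.7 1338 [0.67 0.17 0.5 ] [0.69 0.25 0.7 ] px 253 296 85 136
top 0.7 1.1 261 [0.67 0.17 0.7 ] [0.69 0.19 0.76] px 264 279 65 94
scene 0.2 0.35 2619 [ 0.2 -0.3  0.2] [0.85 0.71 0.35] px 90 551 38 276
scene 0.35 0.5 2230 [0.1  0.07 0.35] [0.3  0.64 0.5 ] px 0 122 0 175
scene 0.5 0.7 841 [0.1  0.08 0.5 ] [0.71 0.32 0.56] px 0 351 0 156
```

Call:
play_rows:
  plan: "0 0 -40 0; 0 0 -40 0; -26 -15 0 0; -26 -15 0 0; -26 -15 0 0; -26 -15 0 0"
  jaw: 0

```text
t: 0.6
tcp_pos: [0.332, 0.5271, 0.3024]
orientation: [-180.0, -0.0, 157.5]
contact_force: [1.2, -0.4, -0.5]
opening: 0.0875
grip_force: 0.0
```

Call:
play_rows:
  plan: "-26 -15 0 0; -26 -15 0 0; -26 -15 0 0; -26 -15 0 0; -26 -15 0 0; -26 -14 0 0; -26 -14 0 0; -20 -9 0 0; 0 0 0 0; 0 0 0 0"

```text
t: 1.43
tcp_pos: [0.4759, 0.3463, 0.3024]
orientation: [-180.0, -0.0, 157.3]
contact_force: [0.1, 0.2, 1.2]
opening: 0.0878
grip_force: 0.0
```

```bash
python3 - <<'E'
from h import *
from scipy.spatial.transform import Rotation as R
o=manip.get_obs(); c=manip.camera('wrist'); print(o['tcp_pos'],o['orientation'],o['joints'])
cv2.imwrite('pics/w1.png',c['pixels'])
Rt=R.from_euler('xyz',o['orientation'],degrees=True).as_matrix()
print(c['tool_from_camera'].round(3))
M=np.eye(4);M[:3,:3]=Rt;M[:3,3]=o['tcp_pos'];W=M@c['tool_from_camera']
c['R']=W[:3,:3].T;c['t']=-c['R']@W[:3,3]; np.savez('w1.npz',**c)
w=(c['pixels'].max(2)<60).astype(np.uint8)
k,l,s,ce=cv2.connectedComponentsWithStats(w)
for i in range(1,k):
    if s[i,4]>150: print(s[i],ce[i],onplane(c,*ce[i],.163).round(4))
E
```

```text
[0.47585767 0.34634531 0.30237385] [-1.79968425e+02 -9.97574600e-03  1.57325793e+02] [-49.61042529  15.42578217   9.33354506  96.22458252  -2.64999964
  68.59786887  27.68731259]
[[-0.001 -0.962 -0.273  0.076]
 [ 1.    -0.001  0.     0.001]
 [-0.001 -0.273  0.962 -0.161]
 [ 0.     0.     0.     1.   ]]
[    0     0   202    96 13476] [106.98181953  36.18076581] [0.2953 0.2359 0.163 ]
[ 435    0   89  137 4480] [465.53816964  67.35111607] [0.4288 0.494  0.163 ]
[    0   119   234   104 12866] [107.77219027 177.87058915] [0.395  0.1735 0.163 ]
[454 145  58  47 967] [477.8262668  169.67218201] [0.5153 0.48   0.163 ]
[308 167  32  36 877] [323.78335234 184.42987457] [0.475  0.3489 0.163 ]
[    0   207   640   193 68946] [331.96552374 328.65026252] [0.6174 0.2985 0.163 ]
```

View pics/w1.png

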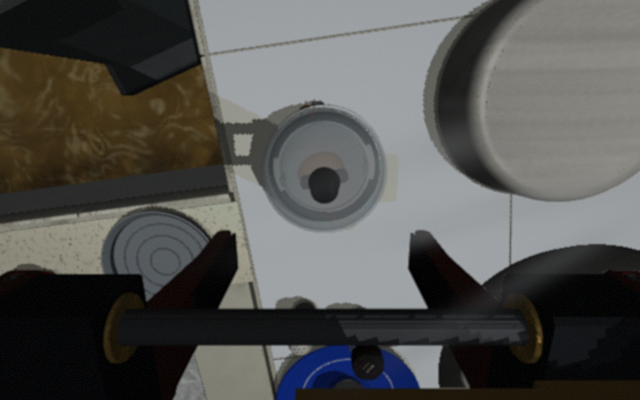

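The wrist view shows the knob top at about (324,188) over the lid ring centred near (322,168). The switch is at (312,104), and the pot at upper right and the tray at lower left are both well clear.

```bash
python3 - <<'E'
from h import *
def cl(c):
    v,u=np.mgrid[0:400,0:640]; z=c['range_z']
    P=np.stack([(u-c['cx'])/c['fx']*z,(v-c['cy'])/c['fy']*z,z],-1)-c['t']; P=P@c['R']; P[z==0]=9; return P
for f in('w1','top0','scene0'):
    c=dict(np.load(f+'.npz'));P=cl(c); near=np.hypot(P[...,0]-.478,P[...,1]-.343)
    k=P[(P[...,2]>.156)&(P[...,2]<.172)&(near<.04)]
    print(f,'knobtop',len(k),cv2.minEnclosingCircle(k[:,:2].astype(np.float32)),k[:,2].mean() if len(k) else 0)
    # lid widest outline by projecting: points on lower dome z .07-.09 -> circle fit
    q=P[(P[...,2]>.055)&(P[...,2]<.085)&(near>.06)&(near<.085)]
    A=np.c_[2*q[:,:2],np.ones(len(q))]; s=np.linalg.lstsq(A,(q[:,:2]**2).sum(1),rcond=None)[0]
    print('  ring',len(q),s[:2],np.sqrt(s[2]+s[:2]@s[:2]))
    q=P[(P[...,2]>.014)&(P[...,2]<.026)&(np.hypot(P[...,0]-.53,P[...,1]-.073)<.095)&(np.hypot(P[...,0]-.53,P[...,1]-.073)>.07)]
    if len(q)>20:
        A=np.c_[2*q[:,:2],np.ones(len(q))]; s=np.linalg.lstsq(A,(q[:,:2]**2).sum(1),rcond=None)[0]
        print('  tray',len(q),s[:2],np.sqrt(s[2]+s[:2]@s[:2]))
E
```

```text
w1 knobtop 625 ((0.4804080128669739, 0.34651049971580505), 0.013062659651041031) 0.16182560807917468
  ring 90 [0.4804921  0.34661187] 0.07040379156167749
  tray 762 [0.5281934  0.07537616] 0.07933963175739342
top0 knobtop 77 ((0.48025083541870117, 0.3448947072029114), 0.01308535784482956) 0.16207448869520838
  ring 99 [0.48012291 0.34538848] 0.07043215941242706
  tray 410 [0.52826096 0.0735374 ] 0.0796111196090518
scene0 knobtop 66 ((0.48326078057289124, 0.3419586718082428), 0.013354374095797539) 0.16150633311413606
  ring 392 [0.48264791 0.3441982 ] 0.07054385091630462
  tray 514 [0.53041479 0.07153294] 0.07965005680832722
```

Call:
play_rows:
  plan: "-2 1 30 0; -2 0.5 35 0; 0 0 35 0; 0 0 30 0; 0 0 20 0; 0 0 10 0; 0 0 5 0; 0 0 0 0; 0 0 0 0"

```text
t: 2.23
tcp_pos: [0.4798, 0.3485, 0.1387]
orientation: [179.9, 0.0, 157.5]
contact_force: [0.7, 0.1, 0.5]
opening: 0.0879
grip_force: 0.0
```

Call:
play_rows:
  plan: "0 0 0 0; 0 0 0 0; 0 0 0 0; 0 0 0 0; 0 0 0 0; 0 0 0 0; 0 0 0 0; 0 0 0 0; 0 0 0 0; 0 0 0 0; 0 0 0 0; 0 0 0 0"
  jaw: 1

```text
t: 3.23
tcp_pos: [0.4794, 0.3474, 0.1376]
orientation: [-180.0, -0.0, 157.5]
contact_force: [-0.2, -0.5, 0.8]
opening: 0.0255
grip_force: 30.0
```

Call:
play_rows:
  plan: "0 0 -2 0; 0 0 -4 0; 0 0 -7 0; 0 0 -10 0; 0 0 -12 0; 0 0 -12 0; 0 0 -12 0; 0 0 -12 0; 0 0 -12 0; 0 0 -10 0; 0 0 -7 0; 0 0 -4 0; 0 0 -2 0; 0 0 0 0; 0 0 0 0"

```text
t: 4.48
tcp_pos: [0.4792, 0.3472, 0.2431]
orientation: [-180.0, -0.0, 157.5]
contact_force: [-0.3, 0.6, -1.2]
opening: 0.0254
grip_force: 30.0
```

```bash
cat >> h.py <<'E'
from scipy.spatial.transform import Rotation as R
def cl(c):
    v,u=np.mgrid[0:400,0:640]; z=c['range_z']
    P=np.stack([(u-c['cx'])/c['fx']*z,(v-c['cy'])/c['fy']*z,z],-1)-c['t']; P=P@c['R']; P[z==0]=9; return P
def wrist():
    o=manip.get_obs(); c=manip.camera('wrist')
    M=np.eye(4);M[:3,:3]=R.from_euler('xyz',o['orientation'],degrees=True).as_matrix();M[:3,3]=o['tcp_pos'];W=M@c['tool_from_camera']
    c['R']=W[:3,:3].T;c['t']=-c['R']@W[:3,3]; return o,c
E
python3 - <<'E'
from h import *
o,c=wrist(); print(o['tcp_pos'],o['opening'],o['grip_force'])
s=manip.camera('scene'); t=manip.camera('top')
np.savez('s2.npz',**s); np.savez('t2.npz',**t)
cv2.imwrite('pics/w2.png',np.hstack([cv2.resize(s['pixels'][70:230,170:330],(480,480),interpolation=2),cv2.resize(c['pixels'],None,fx=.5,fy=.5)[:0].reshape(0,320,3)]) if 0 else cv2.resize(s['pixels'][70:230,170:330],(560,560),interpolation=2))
E
```

```text
[0.47923717 0.34723537 0.24312911] 0.025350927120112762 29.99966025352478
```

View pics/w2.png

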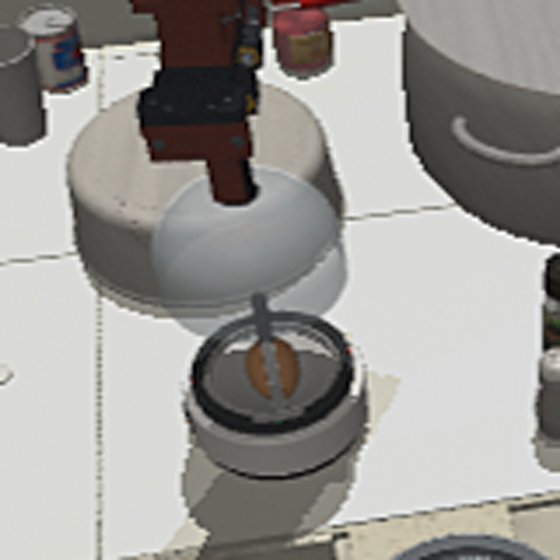

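The scene view shows the lid held level, clear of the handle at crop (262,300), with the egg in the middle of the seated dish.

Call:
play_rows:
  plan: "-1 -2 0 0; -3 -5 0 0; -6 -9 0 0; -9.2 -14.3 0 0; -9.2 -14.3 0 0; -9.2 -14.3 0 0; -9.2 -14.3 0 0; -9.2 -14.3 0 0; -9.2 -14.3 0 0; -9.2 -14.3 0 0; -9.2 -14.3 0 0; -9.2 -14.3 0 0; -9.2 -14.3 0 0; -9.2 -14.3 0 0; -9.2 -14.3 0 0; -9.2 -14.3 0 0; -9.2 -14.3 0 0; -6 -9 0 0; -3 -5 0 0; -0.5 -2.3 0 0"

```text
t: 6.3
tcp_pos: [0.5276, 0.0745, 0.2437]
orientation: [-180.0, 0.0, 157.4]
contact_force: [-0.7, 0.4, -1.1]
opening: 0.0256
grip_force: 30.0
```

Call:
play_rows:
  plan: "0 0 3 0; 0 0 8 0; 0 0 14 0; 0 0 18 0; 0 0 18 0; 0 0 15 0; 0 0 10 0; 0 0 6 0; 0 0 3 0; 0 0 0 0; 0 0 0 0; 0 0 0 0"

```text
t: 7.3
tcp_pos: [0.5281, 0.0761, 0.1494]
orientation: [179.9, 0.1, 157.5]
contact_force: [-0.8, -0.1, -1.5]
opening: 0.0255
grip_force: 30.0
```

```bash
python3 - <<'E'
from h import *
o,c=wrist(); print(o['tcp_pos'],o['orientation'],o['opening'])
def fit(q):
    A=np.c_[2*q[:,:2],np.ones(len(q))]; s=np.linalg.lstsq(A,(q[:,:2]**2).sum(1),rcond=None)[0]; return len(q),s[:2].round(4),np.sqrt(s[2]+s[:2]@s[:2]).round(4)
for n,cc in(('w',c),('top',manip.camera('top')),('scene',manip.camera('scene'))):
    P=cl(cc); near=np.hypot(P[...,0]-.528,P[...,1]-.0745)
    print(n,'tray',fit(P[(P[...,2]>.01)&(P[...,2]<.026)&(near>.074)&(near<.09)]))
    q=P[(P[...,2]>.045)&(P[...,2]<.12)&(near>.06)&(near<.08)]; print('  lid',fit(q),q[:,2].min() if len(q) else 0)
    cv2.imwrite(f'pics/d_{n}.png',cc['pixels'])
E
```

```text
[0.52811264 0.0760699  0.14941162] [1.79942031e+02 6.48657177e-02 1.57498483e+02] 0.025545945505158648
w tray (2172, array([0.5297, 0.0743]), np.float64(0.08))
  lid (5256, array([0.5268, 0.0767]), np.float64(0.0635)) 0.061158693118236934
top tray (38, array([0.5135, 0.1369]), np.float64(0.0202))
  lid (0, array([0., 0.]), np.float64(0.0)) 0
scene tray (276, array([0.53  , 0.0718]), np.float64(0.0797))
  lid (1080, array([0.5294, 0.071 ]), np.float64(0.0655)) 0.06104788366001206
```

```bash
python3 - <<'E'
from h import *
def fit(q):
    A=np.c_[2*q[:,:2],np.ones(len(q))]; s=np.linalg.lstsq(A,(q[:,:2]**2).sum(1),rcond=None)[0]; return len(q),s[:2].round(4),np.sqrt(s[2]+s[:2]@s[:2]).round(4)
o,c=wrist(); s=manip.camera('scene')
for n,cc in(('w',c),('scene',s)):
    P=cl(cc); near=np.hypot(P[...,0]-.528,P[...,1]-.0745)
    for a,b in((.058,.075),(.075,.09),(.09,.11)):
        print(n,a,fit(P[(P[...,2]>a)&(P[...,2]<b)&(near<.08)&(near>.05)]))
    cv2.imwrite(f'pics/e_{n}.png',cc['pixels'])
cv2.imwrite('pics/e.png',np.hstack([c['pixels'][:400,100:500],cv2.resize(s['pixels'][150:310,220:380],(400,400),interpolation=2)]))
E
```

```text
w 0.058 (26, array([0.5295, 0.0764]), np.float64(0.0708))
w 0.075 (98, array([0.5296, 0.0764]), np.float64(0.0708))
w 0.09 (2314, array([0.5288, 0.0767]), np.float64(0.0673))
scene 0.058 (169, array([0.5313, 0.0746]), np.float64(0.0711))
scene 0.075 (203, array([0.5313, 0.0744]), np.float64(0.0709))
scene 0.09 (434, array([0.5309, 0.0733]), np.float64(0.068))
```

View pics/e.png

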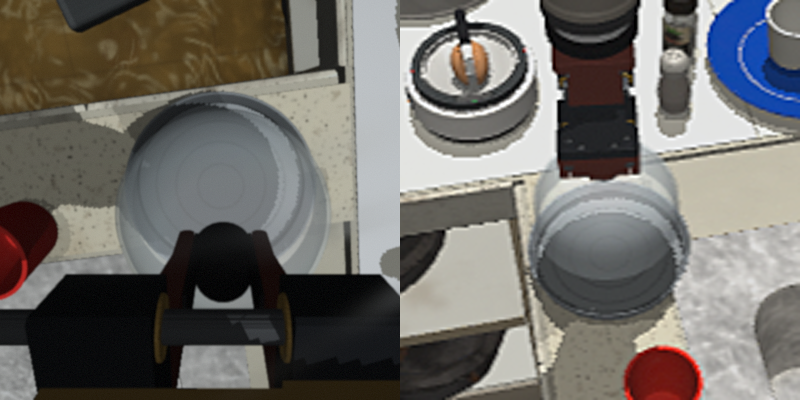

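The view shows the lid level over the tray, about 2 mm off in +y. I'll correct that and lower it.

Call:
play_rows:
  plan: "-0.4 -1.2 4 0; 0 -1 8 0; 0 0 10 0; 0 0 10 0; 0 0 8 0; 0 0 5 0; 0 0 3 0; 0 0 2 0; 0 0 1 0; 0 0 0 0; 0 0 0 0"

```text
t: 8.47
tcp_pos: [0.5273, 0.0737, 0.0979]
orientation: [180.0, 0.0, 157.5]
contact_force: [-0.8, -0.1, -1.1]
opening: 0.0252
grip_force: 30.0
```

Call:
play_rows:
  plan: "0 0 1 0; 0 0 1 0; 0 0 1 0; 0 0 0 0; 0 0 0 0"

```text
t: 8.88
tcp_pos: [0.527, 0.0737, 0.0946]
orientation: [-180.0, -0.0, 157.5]
contact_force: [0.0, 0.7, -1.9]
opening: 0.0254
grip_force: 30.0
```

Call:
play_rows:
  plan: "0 0 1 0; 0 0 0.5 0; 0 0 0.5 0; 0 0 0 0; 0 0 0 0"

```text
t: 9.3
tcp_pos: [0.527, 0.0737, 0.0926]
orientation: [-180.0, -0.0, 157.5]
contact_force: [-0.2, 0.4, -1.3]
opening: 0.0251
grip_force: 30.0
```

Call:
play_rows:
  plan: "0 0 0.5 0; 0 0 0.5 0; 0 0 0 0; 0 0 0 0"

```text
t: 9.63
tcp_pos: [0.527, 0.0737, 0.0916]
orientation: [-180.0, -0.0, 157.5]
contact_force: [0.5, 0.5, -0.5]
opening: 0.0256
grip_force: 30.0
```

Call:
play_rows:
  plan: "0 0 0.5 0; 0 0 0.5 0; 0 0 0 0; 0 0 0 0"

```text
t: 9.97
tcp_pos: [0.5271, 0.0737, 0.0915]
orientation: [180.0, -0.0, 157.5]
contact_force: [-3.4, -0.0, 9.2]
opening: 0.0255
grip_force: 30.0
```

Call:
play_rows:
  plan: "0 0 -0.7 0; 0 0 0 0; 0 0 0 0"

```text
t: 10.22
tcp_pos: [0.5273, 0.0738, 0.0916]
orientation: [180.0, 0.0, 157.5]
contact_force: [-0.7, -0.2, 2.1]
opening: 0.0252
grip_force: 30.0
```

Call:
play_rows:
  plan: "0 0 0 0; 0 0 0 0; 0 0 0 0; 0 0 0 0; 0 0 0 0; 0 0 0 0; 0 0 0 0; 0 0 0 0; 0 0 0 0; 0 0 0 0"
  jaw: 0

```text
t: 11.05
tcp_pos: [0.527, 0.0737, 0.0913]
orientation: [180.0, -0.0, 157.5]
contact_force: [-0.8, 1.0, -0.8]
opening: 0.0869
grip_force: 0.0
```

Call:
play_rows:
  plan: "0 0 -5 0; 0 0 -15 0; 0 0 -25 0; 0 0 -30 0; 0 0 -30 0; 0 0 -30 0; 0 0 -20 0; 0 0 -10 0; 0 0 0 0; 0 0 0 0"

```text
t: 11.88
tcp_pos: [0.5267, 0.0737, 0.2559]
orientation: [180.0, -0.0, 157.5]
contact_force: [0.1, 0.3, -0.7]
opening: 0.088
grip_force: 0.0
```

```bash
python3 - <<'E'
from h import *
def fit(q):
    A=np.c_[2*q[:,:2],np.ones(len(q))]; s=np.linalg.lstsq(A,(q[:,:2]**2).sum(1),rcond=None)[0]; return len(q),s[:2].round(4),np.sqrt(s[2]+s[:2]@s[:2]).round(4)
o,c=wrist(); s=manip.camera('scene'); t=manip.camera('top'); print(o['tcp_pos'],o['opening'],o['joints'])
for n,cc in(('w',c),('scene',s)):
    P=cl(cc); near=np.hypot(P[...,0]-.529,P[...,1]-.0745)
    print(n,'lid',fit(P[(P[...,2]>.025)&(P[...,2]<.045)&(near<.08)&(near>.05)]),'tray',fit(P[(P[...,2]>.01)&(P[...,2]<.024)&(near>.074)&(near<.09)]))
    k=P[(P[...,2]>.105)&(P[...,2]<.13)&(near<.03)]; print('  knob',cv2.minEnclosingCircle(k[:,:2].astype(np.float32)),k[:,2].mean())
np.savez('s3.npz',**s);np.savez('t3.npz',**t)
cv2.imwrite('pics/f.png',np.hstack([cv2.resize(t['pixels'][205:285,215:295],(400,400),interpolation=2),cv2.resize(s['pixels'][130:230,200:300],(400,400),interpolation=2)]))
E
```

```text
[0.52674685 0.07369359 0.25592737] 0.08802570523454895 [-29.31591458  11.95952661  17.13841312 107.38896705  -4.00569678
  61.23531538  56.9017312 ]
w lid (333, array([0.5286, 0.0742]), np.float64(0.0695)) tray (2855, array([0.53  , 0.0739]), np.float64(0.0796))
  knob ((0.5284687876701355, 0.0739392638206482), 0.013129512779414654) 0.1153943935269114
scene lid (290, array([0.5305, 0.0717]), np.float64(0.07)) tray (330, array([0.5303, 0.0727]), np.float64(0.0797))
  knob ((0.5291934609413147, 0.07031005620956421), 0.013331233523786068) 0.11471379589801264
```

View pics/f.png

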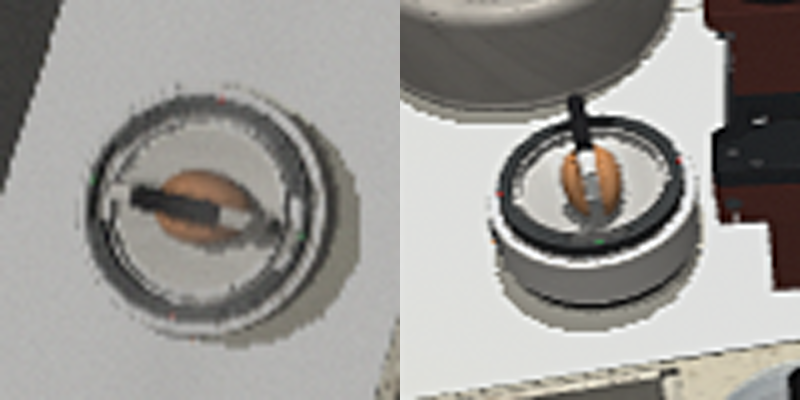

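The view shows the collar with red dots at top-crop (221,100) and (172,317), and green dots at (92,178) and (300,236). The black grip runs from (135,195) to (218,213), and the egg is centred under it.

```bash
python3 - <<'E'
from h import *
for n,f,x0,y0,k in(('top','t3',215,205,5),('scene','s3',200,130,4)):
    c=dict(np.load(f+'.npz')); p=c['pixels'].astype(int); P=cl(c)
    b,g,r=p[...,0],p[...,1],p[...,2]
    for nm,m in(('red',(r-g>35)&(abs(g-b)<30)),('green',(g-r>30)&(g-b>15))):
        K,l,s,ce=cv2.connectedComponentsWithStats(m[y0:y0+100,x0:x0+100].astype(np.uint8),connectivity=8)
        for i in range(1,K):
            w=onplane(c,ce[i][0]+x0,ce[i][1]+y0,.062)
            d=np.hypot(w[0]-.481,w[1]-.346)
            if .045<d<.075: print(n,nm,s[i,4],w.round(4),d.round(3),np.degrees(np.arctan2(w[1]-.346,w[0]-.481)).round(1))
    near=np.hypot(P[...,0]-.481,P[...,1]-.346)
    q=P[(P[...,2]>.112)&(P[...,2]<.13)&(near<.04)]
    print(n,'grip',len(q),cv2.minAreaRect(q[:,:2].astype(np.float32)*1000),q[:,2].mean())
    A=P[(P[...,2]>.056)&(P[...,2]<.068)&(near>.054)&(near<.068)]
    B=np.c_[2*A[:,:2],np.ones(len(A))]; s=np.linalg.lstsq(B,(A[:,:2]**2).sum(1),rcond=None)[0]; print('collar',len(A),s[:2],np.sqrt(s[2]+s[:2]@s[:2]))
E
```

```text
top red 1 [0.5426 0.3326 0.062 ] 0.063 -12.2
top green 1 [0.4949 0.4075 0.062 ] 0.063 77.2
top green 1 [0.465  0.2828 0.062 ] 0.065 -104.2
top grip 91 ((479.62005615234375, 342.136962890625), (64.11104583740234, 12.643978118896484), 78.14191436767578) 0.12005886562348576
collar 422 [0.48027942 0.34535022] 0.061501357761329714
scene red 2 [0.5443 0.3349 0.062 ] 0.064 -10.0
scene red 2 [0.4195 0.359  0.062 ] 0.063 168.0
scene green 2 [0.4669 0.2838 0.062 ] 0.064 -102.8
scene grip 67 ((482.32806396484375, 341.4323425292969), (49.15981674194336, 12.693990707397461), 78.52259826660156) 0.12028070957487996
collar 394 [0.48169765 0.34451127] 0.060782817479352116
```

Call:
play_rows:
  plan: "3 5 0 0; 8 12 0 0; 12 19 0 0; 15 24 0 0; 15 24 0 0; 15 24 0 0; 15 24 0 0; 15 24 0 0; 15 24 0 0; 13 22 0 0; 11 16 0 0; 6 10 0 0; 3 5 0 0; 0.7 0.7 0 0; 0 0 0 0"

```text
t: 13.28
tcp_pos: [0.4812, 0.3448, 0.256]
orientation: [-179.9, 0.0, 157.4]
contact_force: [0.2, -0.4, 0.1]
opening: 0.0874
grip_force: 0.0
```

Call:
play_rows:
  plan: "0 0 0 3; 0 0 0 6; 0 0 0 6; 0 0 0 6; 0 0 0 6; 0 0 0 6; 0 0 0 6; 0 0 0 6; 0 0 0 6; 0 0 0 6; 0 0 0 6; 0 0 0 6; 0 0 0 6; 0 0 0 4.2; 0 0 0 0; 0 0 0 0; 0 0 0 0"

```text
t: 14.7
tcp_pos: [0.4813, 0.3449, 0.2565]
orientation: [180.0, 0.0, 78.3]
contact_force: [-0.3, 0.0, 0.4]
opening: 0.0877
grip_force: 0.0
```

```bash
python3 - <<'E'
from h import *
o,c=wrist(); print(o['tcp_pos'],o['orientation'],o['joints'])
P=cl(c); near=np.hypot(P[...,0]-.481,P[...,1]-.346)
q=P[(P[...,2]>.112)&(P[...,2]<.13)&(near<.035)]
print('grip',len(q),cv2.minAreaRect(q[:,:2].astype(np.float32)*1000),np.median(q[:,2]))
A=P[(P[...,2]>.056)&(P[...,2]<.068)&(near>.052)&(near<.070)]
B=np.c_[2*A[:,:2],np.ones(len(A))]; s=np.linalg.lstsq(B,(A[:,:2]**2).sum(1),rcond=None)[0]; print('collar',len(A),s[:2],np.sqrt(s[2]+s[:2]@s[:2]))
p=c['pixels'].astype(int); b,g,r=p[...,0],p[...,1],p[...,2]
for nm,m in(('red',(r-g>50)&(r-b>50)),('green',(g-r>40)&(g-b>20))):
    K,l,st,ce=cv2.connectedComponentsWithStats(m.astype(np.uint8))
    for i in range(1,K):
        w=onplane(c,*ce[i],.062)
        d=np.hypot(*(w[:2]-s[:2]))
        if .05<d<.075: print(nm,st[i,4],w.round(4),d.round(3),np.degrees(np.arctan2(*(w[:2]-s[:2])[::-1])).round(1))
cv2.imwrite('pics/g.png',c['pixels'])
E
```

```text
[0.4812786  0.34487185 0.25646125] [1.79996503e+02 1.73932079e-03 7.83499790e+01] [-59.8690608   18.48525088  23.20742035  99.90406386  -8.03917043
  63.24310281 -45.75262519]
grip 773 ((480.75860595703125, 347.2236022949219), (56.10567092895508, 12.276612281799316), 77.81742095947266) 0.12081813260407416
collar 3424 [0.48068826 0.3464545 ] 0.060550880338715876
red 6 [0.418  0.3592 0.062 ] 0.064 168.5
green 6 [0.4957 0.4087 0.062 ] 0.064 76.4
```

View pics/g.png

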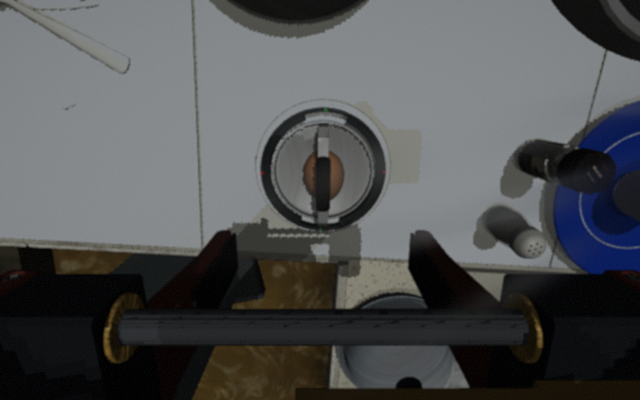

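The wrist view shows the grip bar at (322,180) lined up with the tool's x axis, between the fingers, with the egg under it. The jar and shaker at right are clear, so I'll descend.

Call:
play_rows:
  plan: "0.8 -0.5 10 0; 0.7 -0.4 25 0; 0 0 30 0; 0 0 30 0; 0 0 25 0; 0 0 18 0; 0 0 10 0; 0 0 6 0; 0 0 3 0; 0 0 1.5 0; 0 0 0 0; 0 0 0 0; 0 0 0 0"

```text
t: 15.83
tcp_pos: [0.4809, 0.3478, 0.0988]
orientation: [179.9, -0.1, 78.3]
contact_force: [0.9, 0.1, -0.6]
opening: 0.0879
grip_force: 0.0
```

```bash
python3 - <<'E'
from h import *
o,c=wrist(); print(o['tcp_pos'],o['orientation'])
s=manip.camera('scene')
cv2.imwrite('pics/i.png',np.hstack([cv2.resize(c['pixels'][60:340,180:460],(400,400)),cv2.resize(s['pixels'][100:200,195:295],(400,400),interpolation=2)]))
E
```

```text
[0.48087721 0.34780527 0.09876804] [ 1.79948788e+02 -8.10689190e-02  7.82988879e+01]
```

View pics/i.png

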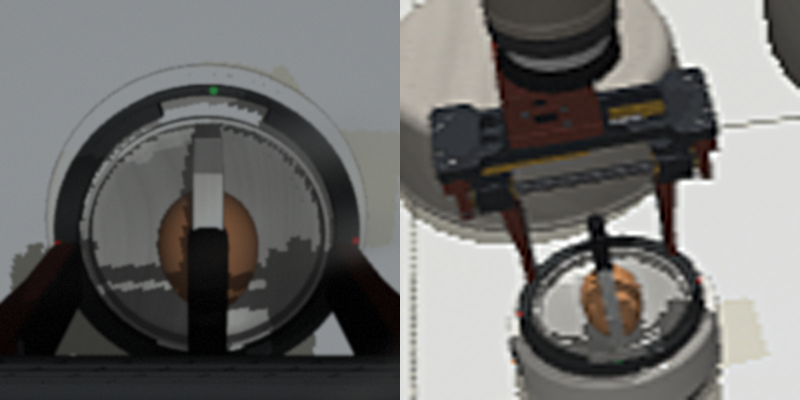

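Fingers straddle the grip symmetrically and the egg is centred. Closing.

Call:
play_rows:
  plan: "0 0 0 0; 0 0 0 0; 0 0 0 0; 0 0 0 0; 0 0 0 0; 0 0 0 0; 0 0 0 0; 0 0 0 0; 0 0 0 0; 0 0 0 0; 0 0 0 0; 0 0 0 0; 0 0 0 0; 0 0 0 0"
  jaw: 1

```text
t: 17.1
tcp_pos: [0.4805, 0.3474, 0.0979]
orientation: [180.0, -0.0, 78.3]
contact_force: [0.4, 0.5, -0.8]
opening: 0.013
grip_force: 30.0
```

Call:
play_rows:
  plan: "0 0 -0.4 0; 0 0 -0.4 0; 0 0 0 0; 0 0 0 -0.3; 0 0 0 -0.6; 0 0 0 -1; 0 0 0 -1.4; 0 0 0 -1.7; 0 0 0 -2; 0 0 0 -2; 0 0 0 -2; 0 0 0 -2; 0 0 0 -2; 0 0 0 -2; 0 0 0 -2; 0 0 0 -2; 0 0 0 -2; 0 0 0 -2"

```text
t: 18.6
tcp_pos: [0.4804, 0.3474, 0.0987]
orientation: [180.0, -0.0, 103.5]
contact_force: [-0.3, -0.0, -1.7]
opening: 0.0126
grip_force: 30.0
```

Call:
play_rows:
  plan: "0 0 0 -2; 0 0 0 -2; 0 0 0 -2; 0 0 0 -2; 0 0 0 -2; 0 0 0 -2; 0 0 0 -2; 0 0 0 -2; 0 0 0 -2; 0 0 0 -2; 0 0 0 -2; 0 0 0 -2; 0 0 0 -2; 0 0 0 -2; 0 0 0 -2; 0 0 0 -2; 0 0 0 -2; 0 0 0 -2; 0 0 0 -2; 0 0 0 -2"

```text
t: 20.27
tcp_pos: [0.4805, 0.3472, 0.0987]
orientation: [-180.0, 0.0, 143.5]
contact_force: [-0.4, -0.6, -2.6]
opening: 0.0126
grip_force: 30.0
```

Call:
play_rows:
  plan: "0 0 0 -2; 0 0 0 -2; 0 0 0 -2; 0 0 0 -2; 0 0 0 -2; 0 0 0 -2; 0 0 0 -2; 0 0 0 -2; 0 0 0 -1.7; 0 0 0 -1.4; 0 0 0 -1; 0 0 0 -0.6; 0 0 0 -0.5; 0 0 0 -0.3; 0 0 0 -0.2; 0 0 0 0; 0 0 0 0; 0 0 0 0; 0 0 0 0"

```text
t: 21.85
tcp_pos: [0.4804, 0.3474, 0.0987]
orientation: [180.0, 0.0, 165.0]
contact_force: [0.4, 0.4, -2.2]
opening: 0.0126
grip_force: 30.0
```

```bash
python3 - <<'E'
from h import *
o,c=wrist(); print(o['tcp_pos'],o['orientation'],o['contact_force'],o['torque'],o['joints'])
s=manip.camera('scene')
cv2.imwrite('pics/j.png',np.hstack([cv2.resize(c['pixels'][60:340,180:460],(400,400)),cv2.resize(s['pixels'][100:200,195:295],(400,400),interpolation=2)]))
E
```

```text
[0.48039757 0.34741737 0.09867897] [1.79997322e+02 1.52282476e-03 1.64989477e+02] [ 0.4010389   0.40751282 -2.17943719] [ 0.03791818  0.05980062 -0.02363906] [-40.43127294  27.87630053  -1.91438123 106.64027212   1.25456668
  45.50043706  31.98647719]
```

View pics/j.png

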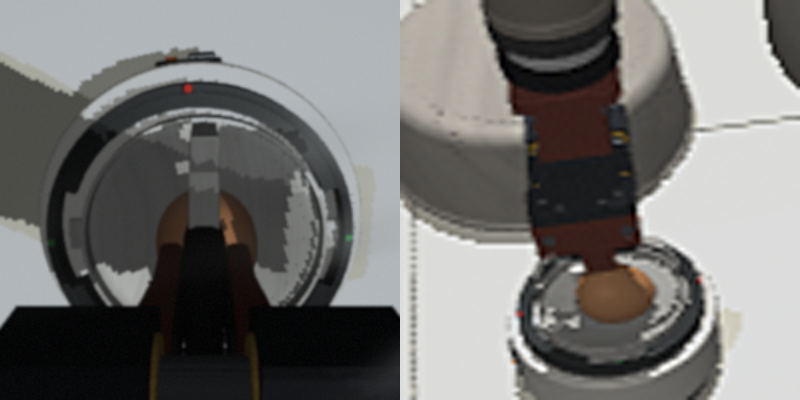

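The dish turned with the grip by about 87°, its lugs now sit at the green dots, and the egg is still in the middle. Next I'll lift gently.

Call:
play_rows:
  plan: "0 0 -0.3 0; 0 0 -0.7 0; 0 0 -1 0; 0 0 -1.3 0; 0 0 -1.7 0; 0 0 -2 0; 0 0 -2 0; 0 0 -1.7 0; 0 0 -1.3 0; 0 0 -1 0; 0 0 -0.5 0; 0 0 0 0; 0 0 0 0"

```text
t: 23.03
tcp_pos: [0.4804, 0.3473, 0.1121]
orientation: [-180.0, -0.0, 165.0]
contact_force: [0.4, -1.3, -2.1]
opening: 0.0131
grip_force: 30.0
```

Call:
play_rows:
  plan: "0 0 -0.5 0; 0 0 -1 0; 0 0 -2 0; 0 0 -3 0; 0 0 -4 0; 0 0 -5 0; 0 0 -6 0; 0 0 -7 0; 0 0 -7 0; 0 0 -7 0; 0 0 -7 0; 0 0 -7 0; 0 0 -7 0; 0 0 -7 0; 0 0 -7 0; 0 0 -6 0; 0 0 -5 0; 0 0 -4 0; 0 0 -3 0; 0 0 -2 0"

```text
t: 24.7
tcp_pos: [0.4804, 0.3474, 0.21]
orientation: [180.0, 0.0, 165.0]
contact_force: [-0.1, 0.2, -2.0]
opening: 0.0131
grip_force: 30.0
```

Call:
play_rows:
  plan: "0 0 -1.5 0; 0 0 -1 0; 0 0 -0.5 0; 0 0 0 0; 0 0 0 0; 0 0 0 0; 0 0 0 0; 0 0 0 0; 0 0 0 0; 0 0 0 0; 0 0 0 0; 0 0 0 0"

```text
t: 25.7
tcp_pos: [0.4804, 0.3474, 0.2127]
orientation: [180.0, -0.0, 165.0]
contact_force: [-0.6, -0.8, -1.1]
opening: 0.0127
grip_force: 30.0
```

```bash
python3 - <<'E'
from h import *
o,c=wrist(); print(o['tcp_pos'],o['orientation'],o['contact_force'],o['opening'],o['t'])
s=manip.camera('scene')
cv2.imwrite('pics/k.png',np.hstack([c['pixels'][:400,120:520],cv2.resize(s['pixels'][70:270,190:390],(400,400),interpolation=2)]))
E
```

```text
[0.48037115 0.34740792 0.21265629] [ 1.79998503e+02 -1.41797950e-03  1.64992182e+02] [-0.56476871 -0.79005316 -1.13390588] 0.01273845037752563 25.7
```

View pics/k.png

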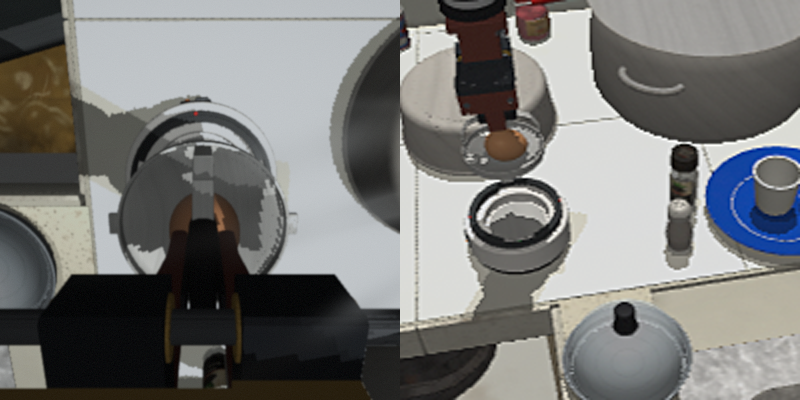

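The dish is about 11.5 cm up, level and still, with the egg in its middle. The lid sits in the tray.

```bash
python3 -c "
from station import manip; print(manip.sign_off())"
```

```text
the job is handed in; nothing more can be done
None
```

The job is handed in, though it returned no verdict: the lid is released inside the drip tray, and the dish, turned about 87° anticlockwise, is held level and still about 11.5 cm above its seat with the egg in its middle (25.8 s used).

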